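Aim the display turntable with its handwheel

TASK

Crank the blue handwheel until the black arrow on the display turntable points at the red dot on the white plinth, then let go of the wheel. Turn the platter only by the wheel, without touching the platter or the bottle on it, and leave the other things on the table and plinth where they are.

Things in the scene. Friction and masses are not known exactly. Their poses are not given: they have to be found in the camera images.
- wheel_hub (a point): Centre of the level blue handwheel: rim of 14 mm round bar, 140 mm diameter to the bar's centre line; three 10 mm spokes 120 degrees apart in the rim's plane; 26 mm hub rising 10 mm above it. The point lies on the vertical axle in the plane of the rim's centre line, 118 mm above the table, 73 mm above the plinth. z up; x along one spoke, turning with the wheel.
- handwheel (a joint): Wheel angle in rad, positive counter-clockwise from above; stops at -4.8 and +4.8; starts within 0.3 of zero. It stays where it is left; turning takes about 0.15 N m. Geared to the platter: four turns of the wheel turn the platter once, in the same sense (platter angle = wheel angle / 4).
- turntable: Plywood platter, 176 mm diameter, top 65 mm above the table, with a clear 200 mm drink bottle with orange cap fixed upright on it. Vertical axle, 270 mm from the wheel's. A flat black arrow on it runs outward from beside the bottle to 104 mm from the axle. Origin on the axle at the plinth's top (45 mm above the table); z up, x the way the arrow points.
- plinth: White box 300 x 560 x 45 mm fixed to the table that carries wheel and platter. Origin at the centre of its underside; y along its long side; platter axle at x 0, y +120 mm, handwheel axle at x 0, y -150 mm.
- red_dot_top (a point): Centre of the red dot, a 22 mm disc 2 mm thick stuck to the plinth's top beyond the platter's edge, 124 to 152 mm from the platter's axle, 0.63 to 0.84 rad to one side or the other of the plinth's x axis.
- blue_dot_top (a point): Centre of the blue dot, same size as the red one, on the other side; not the one to point at.
- can: Silver drink can, 66 mm diameter, 122 mm tall, standing on the papers. Origin at its underside.
- jar: Glass jar of paper scraps with metal lid, 124 mm diameter, 202 mm tall. Origin at its underside.
- marker: Marker pen, 130 mm long, 17 mm thick, lying on the plinth behind the wheel. Origin at its underside.
- tape: Roll of tan tape lying flat on a corner of the plinth, 90 mm diameter, 25 mm tall. Origin at its underside.
- orange_cap: Loose orange bottle cap, 30 mm diameter, 14 mm tall, on the plinth. Origin at its underside.
- green_cap: Loose green bottle cap, 30 mm diameter, 14 mm tall, on the plinth. Origin at its underside.

How it is judged (in metres and radians):
At the end, for the whole second after the job is handed in: The line of the arrow passes within 9 mm of the red dot's centre, the arrow pointing towards it, and the wheel is at rest (y of red_dot_top in the frame of turntable between -0.009 and 0.009 m and x of red_dot_top in the frame of turntable above 0.05 m and velocity of joint handwheel between -0.05 and 0.05 rad/s); the robot touches nothing.
It fails at once if the robot touches the platter or the bottle on it (contact force between any of the arm, the fingers and turntable above 1 N).
It fails at once if another thing on the table or plinth is moved by more than 30 mm (distance of any of can, jar, marker, tape, orange_cap, green_cap from where it was at the start of the episode above 0.03 m).
It also fails if it takes over 58 s, if anything falls off the work surface, if the arm or the gripper's body presses on something with over 40 N, if the wrist force passes 120 N, or if a joint passes its speed limit or range.

ROBOT

A 7-joint arm with a two-finger parallel gripper is mounted at the origin on the work surface. World frame = base frame: x ahead of the robot, y to its left, z up, the work surface at z = 0. Lengths are in mm, angles in rad, forces in N, time in s.
With the tool pointing down it reaches from about 400 to 875 mm from the base axis. Payload 4.4 kg.
Tool frame: the origin (TCP) lies on the centre line of the jaws, within the pads' length; the fingertips stand 25 mm ahead of it and the grasp point (between the pads) lies 6 mm ahead of it (ctrl.finger_overhang is the distance from the TCP to the fingertips, in mm); z points along the fingers, y is the line along which they close (so a half turn about z gives the same grasp; the last joint's range is limited). The gripper opens to 85 mm and grips with 20 to 120 N. Pads are 22 mm wide; open, the fingers measure 114 mm over their backs; the gripper's body (76 mm by 85 mm) begins 54 mm behind the grasp point. The pads swing forward as they close: fully open they stand 13 mm farther back than shut.
Start: joints at [1.085, 0.628, 0.038, 1.517, -0.027, 0.996, -0.02], TCP at [264.953, -593.563, 256.313] pointing down, gripper open.
Joint ranges: [-3.06, 3.06], [-0.37, 2.12], [-1.25, 1.32], [0.18, 2.47], [-1.1, 4.24], [0.23, 1.98], [-2.94, 2.94]. Speed limits (rad/s): [2.57, 2.57, 3.14, 3.14, 3.14, 3.14, 3.14].

INTERFACE

Orientations are given as [roll, pitch, yaw] about the fixed x, y, z axes, in that order (R = Rz(yaw) Ry(pitch) Rx(roll)).
In Python, from cell import ctrl gives the robot as it stands. The module is installed in compiled form; this text tells all that it offers.
- The arm moves only by the tool play_rows, never from a script. Its argument "targets" is a list of rows, each a list of 5 numbers: the closure, from 0 (fully open) to 1 (shut), then the shift along the tool's x, y, z in cm, then the turn about the tool's z in degrees. In form: [[gripper, dx, dy, dz, spin], ...]. A call has 1 to 10 rows; each row is the pose to reach, as a shift and turn from the pose commanded when the call began, along the tool's axes at that moment; what a row does not reach only later rows make up. A row lasts 1/10 s, in which the tool goes at most 50 mm and 8.59 degrees, less where a joint would pass 70% of its speed; a pose out of reach is approached as far as the arm can. A call with a gripper value outside its range is refused whole. The fingers move at their own pace and stop on an object; the grip force is fixed at half the most. Time passes only in rows, so rows that repeat a pose let the fingers close. It gives the time, the measured TCP pose, the force, the opening and the grip force at its end, in the units of the state.
- ctrl.read_state(): the state, without advancing time (a new reading comes with each control period).
- ctrl.get_image(name): name is "scene" or "top" or "wrist"; returns (picture, depth): 480x640x3 uint8, red, green, blue; 480x640 float32, mm along the optical axis (not along the pixel's ray), 0 where there is no reading.
- ctrl.calibration(name): a dict with "vfov" (degrees; the focal length in pixels is half the picture's height over the tangent of half this angle, whatever the lens; pixels are square), "cx", "cy" (the principal point, pixels), "extrinsics" (4x4, takes a point from camera to world coordinates); the wrist camera has in their place "mount" (4x4, takes a point from camera to tool coordinates, whose origin is the TCP and whose axes are the flange's). Camera axes: x right, y down, z forward; pixel columns grow to the right and rows downward; lengths in mm; the calibration is good to about 2 mm. A picture is of the moment at which its call begins: read the wrist's pose just before it. calibration takes no time and is no camera call.
- ctrl.finish_job(): hands the job in; it is judged then, once.
Trained networks look in the newest picture that a camera, given by its name, has taken for a name from the list of things; names that differ only in an ending like _2 or _b are one class to them, and where a whole thing is asked for, a point or a joint stands for the part that bears it (a point fixed in the world has none). Each returns a list of dicts, best first, with "confidence" (0 to 1); they miss things now and then, are a little off and sometimes report something else, mostly with a low value. They report only what shows in the picture. A call takes as long as a camera call.
- ctrl.search_frame(camera, name): "bbox" ([left, top, right, bottom] in pixels, round what is visible of it).
- ctrl.trace(camera, name): "pixels" (480x640 bool, what is visible of it) and "bbox" ([left, top, right, bottom] in pixels, round what is visible of it).
The state is a dict: "clock": time; "qpos": joint angles; "qd": joint speeds; "tau": joint torques, N m; "eef_pos": TCP position; "tool_rot": TCP orientation; "force": force on the tool from outside, world axes, zero at the start; "torque": the same for the moment, N m; "width": finger opening in mm; "gripper_force": force on a finger pad.
Only numpy, scipy, OpenCV 4.12 (cv2) and the standard library are available. Lean on these libraries where they do the work, as an engineer would, in place of code of your own. Each camera call takes 0.05 s, during which the arm holds its last target. There are 200 camera calls.

## Working session

There is one attempt and no reset: what is moved stays moved. The work goes in short steps, Python scripts to look and compute and a tool call to move; the robot and the scene stay as the last step left them, time stands still between calls to the robot, and variables do not carry over. Pictures are saved under pics/ and viewed, at most 10 in all, crops included, and the job is handed in when it is done.

Besides the shell and the picture viewer there is one more tool, called after "Request:" as a command line: name --pt "numbers of a row" for each row, then --argument value for the rest. play_rows: Moves the arm, as the interface text tells. Its arguments: {"type":"object","properties":{"targets":{"type":"array"}},"required":["targets"]}

```bash
mkdir -p pics; cat > h.py <<'E'
import numpy as np, cv2
from cell import ctrl
from scipy.spatial.transform import Rotation as R
def ext(n):
    c=ctrl.calibration(n)
    if n=='wrist':
        s=ctrl.read_state(); T=np.eye(4); T[:3,:3]=R.from_euler('xyz',s['tool_rot']).as_matrix(); T[:3,3]=s['eef_pos']
        return c,T@np.array(c['mount'])
    return c,np.array(c['extrinsics'])
def rayz(n,u,v,z):
    c,E=ext(n); f=240/np.tan(np.radians(c['vfov']/2))
    d=E[:3,:3]@np.array([(u-c['cx'])/f,(v-c['cy'])/f,1.]); o=E[:3,3]
    return o+d*(z-o[2])/d[2]
def cloud(n,dep):
    c,E=ext(n); f=240/np.tan(np.radians(c['vfov']/2))
    v,u=np.mgrid[:480,:640]
    P=np.stack([(u-c['cx'])/f*dep,(v-c['cy'])/f*dep,dep],-1)
    return P@E[:3,:3].T+E[:3,3]
E
cat > a.py <<'E'
from h import *
s=ctrl.read_state(); print({k:np.round(s[k],3) for k in ('clock','eef_pos','tool_rot','force','width')})
for n in ('top','scene'):
    im,d=ctrl.get_image(n); cv2.imwrite(f'pics/{n}0.png',im[...,::-1]); P=cloud(n,d)
    print(n,np.round(ext(n)[1][:3,3]))
    for t in ('wheel_hub','turntable','red_dot_top','blue_dot_top','plinth','can','jar','marker','tape','orange_cap','green_cap'):
        r=ctrl.trace(n,t)[:1]
        for q in r:
            m=q['pixels']&(d>0); print(t,round(q['confidence'],2),np.round(q['bbox']),m.sum(),np.round(np.median(P[m],0)) if m.any() else '', np.round(np.percentile(P[m],[2,98],axis=0)).tolist() if m.any() else '')
E
python3 a.py
```

```text
{'clock': np.float64(0.0), 'eef_pos': array([ 264.719, -593.017,  255.393]), 'tool_rot': array([-3.14,  0.  ,  0.42]), 'force': array([ 0.206, -0.378,  0.206]), 'width': np.float64(85.609)}
top [ 425.   22. 1223.]
wheel_hub 0.63 [328. 243. 389. 305.] 1203 [482. -79. 123.] [[414.0, -148.0, 117.0], [557.0, -4.0, 129.0]]
turntable 0.6 [221. 208. 292. 277.] 3592 [555. 172.  65.] [[487.0, 101.0, 48.0], [648.0, 260.0, 264.0]]
red_dot_top 0.48 [182. 177. 419. 342.] 22378 [526.  70.  45.] [[346.0, -191.0, 40.0], [712.0, 334.0, 204.0]]
plinth 0.84 [185. 177. 418. 342.] 22184 [526.  71.  45.] [[347.0, -189.0, 40.0], [710.0, 335.0, 204.0]]
can 0.96 [477. 247. 524. 276.] 938 [ 514. -434.  123.] [[486.0, -476.0, 16.0], [546.0, -418.0, 131.0]]
jar 0.63 [ 67. 265. 146. 318.] 3180 [445. 514. 171.] [[392.0, 484.0, 22.0], [501.0, 585.0, 204.0]]
marker 0.86 [323. 311. 366. 328.] 271 [373. -46.  60.] [[353.0, -102.0, 54.0], [391.0, 11.0, 65.0]]
tape 0.69 [326. 242. 389. 304.] 1393 [485. -78. 123.] [[417.0, -148.0, 43.0], [559.0, -4.0, 129.0]]
orange_cap 0.64 [276. 292. 283. 306.] 111 [422. 118.  58.] [[
[... 389 characters left out ...]
p 0.44 [348. 311. 353. 314.] 36 [701. 242.  46.] [[691.0, 233.0, 41.0], [709.0, 251.0, 51.0]]
plinth 0.73 [251. 180. 428. 343.] 13683 [570. 115.  45.] [[357.0, -182.0, 8.0], [734.0, 352.0, 208.0]]
can 0.8 [206. 158. 231. 192.] 583 [ 532. -427.   91.] [[496.0, -468.0, 8.0], [552.0, -411.0, 131.0]]
jar 0.61 [453. 266. 509. 330.] 2441 [486. 551. 160.] [[411.0, 494.0, 15.0], [511.0, 607.0, 205.0]]
marker 0.53 [321. 189. 345. 212.] 110 [381. -24.  58.] [[359.0, -93.0, 51.0], [398.0, 21.0, 66.0]]
tape 0.92 [257. 204. 280. 232.] 299 [ 558. -172.   66.] [[519.0, -215.0, 48.0], [601.0, -133.0, 74.0]]
green_cap 0.42 [401. 270. 410. 280.] 78 [480. 311.  56.] [[458.0, 294.0, 42.0], [495.0, 324.0, 65.0]]
```

```bash
python3 - <<'E'
import cv2
im=cv2.imread('pics/top0.png')[160:360,160:440]; cv2.imwrite('pics/c0.png',cv2.resize(im,None,fx=2.85,fy=2.85,interpolation=cv2.INTER_CUBIC))
E
```

```text
(no output)
```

View pics/c0.png

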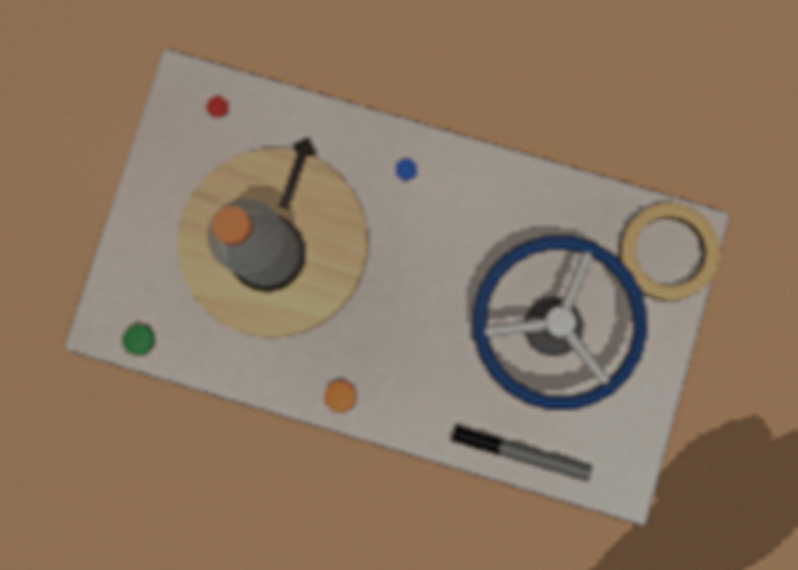

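The top view shows the wheel hub at about (560,322) in the crop, with spokes at roughly -20, 100 and 220° in world. The arrow runs from (285,205) to (305,148). The red dot is at (217,106), the blue dot at (405,169). The wheel needs roughly +2.9 rad, pushed on a spoke with shut fingers.

```bash
cat > m.py <<'E'
from h import *
def blob(n,im,mask,roi=None):
    k,l,st,c=cv2.connectedComponentsWithStats(mask.astype(np.uint8)); return [(st[i,4],c[i],l==i) for i in np.argsort(-st[:,4]) if i and st[i,4]>6]
def measure(n,im):
    hsv=cv2.cvtColor(im,cv2.COLOR_RGB2HSV).astype(int); H,S,V=hsv[...,0],hsv[...,1],hsv[...,2]
    out={}
    red=((H<6)|(H>172))&(S>130)&(V>60); blue=(H>100)&(H<130)&(S>110)
    out['red']=[(a,np.round(rayz(n,*c,47),1)) for a,c,_ in blob(n,im,red)[:3]]
    B=blob(n,im,blue); out['blue']=[(a,np.round(rayz(n,*c,47),1)) for a,c,_ in B[:4]]
    pts=np.argwhere(B[0][2])[:,::-1]
    h=cv2.convexHull(pts.astype(np.int32)); W=np.array([rayz(n,*p,120)[:2] for p in h[:,0]],np.float32)
    out['hub']=cv2.minEnclosingCircle(W)
    return out
if __name__=='__main__':
    im,d=ctrl.get_image('top'); o=measure('top',im); print(o)
    im2,d2=ctrl.get_image('scene'); print(measure('scene',im2))
    # plinth outline from top (z 45)
    q=ctrl.trace('top','plinth')[0]['pixels']; h=cv2.convexHull(np.argwhere(q)[:,::-1].astype(np.int32))
    W=np.array([rayz('top',*p,45)[:2] for p in h[:,0]],np.float32); print('plinth',cv2.minAreaRect(W))
    # platter: wood hue disc
    P=cloud('top',d); g=cv2.cvtColor(im,cv2.COLOR_RGB2HSV).astype(int)
    m=(g[...,1]>75)&(g[...,0]>10)&(g[...,0]<25)&(abs(P[...,2]-65)<9)&(abs(P[...,1]-170)<110)
    pl=blob('top',im,m)[0]; hh=cv2.convexHull(np.argwhere(pl[2])[:,::-1].astype(np.int32))
    W=np.array([rayz('top',*p,65)[:2] for p in hh[:,0]],np.float32); c,r=cv2.minEnclosingCircle(W); print('platter',c,r)
    # arrow: dark pixels in platter-height region away from bottle
    dk=(g[...,2]<75); Q=np.array([[rayz('top',u,v,66)[:2] for u in range(640)] for v in range(170,290)])
    dk=dk[170:290]; rr=np.hypot(Q[...,0]-c[0],Q[...,1]-c[1]); mm=dk&(rr<110)&(rr>40)
    for a,cc,l in blob('top',im,mm)[:4]:
        p=Q[l]; print('dark',a,p.mean(0),'ang',np.arctan2(*(p.mean(0)-c)[::-1]),rr[l].min(),rr[l].max())
E
python3 m.py
```

```text
{'red': [(np.int32(779), array([872.7, 548.8,  47. ])), (np.int32(94), array([ 788.5, -653.8,   47. ])), (np.int32(37), array([695.8, 237.5,  47. ]))], 'blue': [(np.int32(594), array([491.5, -82.3,  47. ])), (np.int32(70), array([ 839.1, -636.1,   47. ])), (np.int32(35), array([634.4,  59.7,  47. ]))], 'hub': ((486.5984191894531, -75.80530548095703), 73.99150085449219)}
{'red': [(np.int32(1120), array([874.6, 546.7,  47. ])), (np.int32(63), array([ 811.8, -639.2,   47. ])), (np.int32(34), array([699.3, 241.9,  47. ]))], 'blue': [(np.int32(539), array([  -90.9, -1101.8,    47. ])), (np.int32(418), array([ 131.5, -806.7,   47. ])), (np.int32(346), array([ 448.1, -103.4,   47. ])), (np.int32(116), array([ -206.5, -1020. ,    47. ]))], 'hub': ((-41.0771369934082, -1026.0655517578125), 193.85247802734375)}
plinth ((531.07568359375, 66.29005432128906), (561.660888671875, 302.57305908203125), 72.89359283447266)
platter (565.9234008789062, 180.92779541015625) 87.42621612548828Traceback (most recent call last):
  File "m.py", line 26, in <module>
    dk=(g[...,2]<75); Q=np.array([[rayz('top',u,v,66)[:2] for u in range(640)] for v in range(170,290)])
                                   ~~~~^^^^^^^^^^^^^^
  File "h.py", line 11, in rayz
    c,E=ext(n); f=240/np.tan(np.radians(c['vfov']/2))
        ~~~^^^
  File "h.py", line 5, in ext
    c=ctrl.calibration(n)
ValueError: time passes only in moves, steps and waits
```

Request:
play_rows --pt "1 4 -3.4 0 0" --pt "1 8 -6.8 0 0" --pt "1 12 -10.2 0 0" --pt "1 16 -13.6 0 0" --pt "1 20 -17 0 0" --pt "1 24 -20.4 0 0" --pt "1 28 -23.8 0 0" --pt "1 32 -27.2 0 0" --pt "1 36 -30.6 0 0" --pt "1 36 -30.6 0 0"

```text
clock: 2.35
eef_pos: [471.1, -162.2, 256.6]
tool_rot: [-3.14, -0.002, 0.426]
force: [-0.2, 0.0, -0.3]
width: -0.1
gripper_force: 0.0
```

```bash
cat > h2.py <<'E'
import re
s=open('h.py').read()
s=s.replace("def ext(n):\n    c=ctrl.calibration(n)","_C={}\ndef ext(n):\n    if n not in _C: _C[n]=ctrl.calibration(n)\n    c=_C[n]")
s=s.replace("        s=ctrl.read_state();","        s=_C.setdefault('s',ctrl.read_state()) if '_s' in _C else ctrl.read_state();")
open('h.py','w').write(s)
E
python3 h2.py
cat > arrow.py <<'E'
from h import *
C=np.array([566.1,181.]);D=np.array([697,239.])-C;hub=np.array([486.6,-76.])
def arrow(n='top',name=None):
    im,d=ctrl.get_image(n)
    if name: cv2.imwrite(name,im[...,::-1])
    c,E=ext(n); f=240/np.tan(np.radians(c['vfov']/2)); T=np.linalg.inv(E)
    def samp(W):
        p=W@T[:3,:3].T+T[:3,3]; return cv2.remap(cv2.cvtColor(im,cv2.COLOR_RGB2GRAY),(p[...,0]/p[...,2]*f+c['cx']).astype(np.float32),(p[...,1]/p[...,2]*f+c['cy']).astype(np.float32),cv2.INTER_LINEAR).astype(float)
    a=np.linspace(-np.pi,np.pi,720,endpoint=False); r=np.linspace(58,100,22)
    A,Rr=np.meshgrid(a,r,indexing='ij'); W=np.stack([C[0]+Rr*np.cos(A),C[1]+Rr*np.sin(A),0*A+66],-1)
    g=np.convolve(np.r_[samp(W).mean(1)]*1,np.ones(9)/9,'same'); 
    k=np.argsort(g[10:-10])[:1]+10; w=np.clip(g.mean()-10-g,0,None); w[abs(a-a[k[0]])>.2]=0
    ang=(w*a).sum()/w.sum()
    # spokes
    r=np.linspace(25,55,16);A,Rr=np.meshgrid(a,r,indexing='ij'); W=np.stack([hub[0]+Rr*np.cos(A),hub[1]+Rr*np.sin(A),0*A+123],-1)
    s=samp(W); 
    return ang,np.arctan2(D[1],D[0]),g.min(),g.mean()
if __name__=='__main__':
    import sys
    a,t,mn,me=arrow('top',sys.argv[1]); print('arrow',a,'dot',t,'wheel need deg',np.degrees(4*(t-a)),mn,me)
    s=ctrl.read_state(); print(s['clock'],np.round(s['eef_pos'],1),np.round(s['tool_rot'],3),np.round(s['force'],1),s['width'])
E
python3 arrow.py pics/t1.png
```

```text
arrow -0.3116108717794944 dot 0.41708965876627613 wheel need deg 167.00585971686633 50.91919191919191 140.44437429854096
2.4 [ 472.3 -160.   256.6] [-3.139 -0.004  0.429] [ 2.3  3.  -0.1] -0.17003045766329283
```

Request:
play_rows --pt "1 2 -1.5 1 0" --pt "1 3.7 -3 3 0" --pt "1 3.7 -3 5 0" --pt "1 3.7 -3 5 0" --pt "1 3.7 -3 5 0"

```text
clock: 2.9
eef_pos: [490.4, -125.7, 206.5]
tool_rot: [3.141, 0.001, 0.419]
force: [-0.4, -0.1, 0.2]
width: -0.2
gripper_force: 0.0
```

```bash
python3 - <<'E'
from h import *
s=ctrl.read_state();print(s['eef_pos'],ctrl.finger_overhang)
c,E=ext('wrist');im,d=ctrl.get_image('wrist');im=im[...,::-1].copy()
f=240/np.tan(np.radians(c['vfov']/2));T=np.linalg.inv(E)
p=s['eef_pos']
for W,col in (((486.6,-76,128),(0,255,0)),((p[0],p[1],123),(255,0,255))):
    q=T[:3,:3]@np.array(W)+T[:3,3]; uv=(int(q[0]/q[2]*f+c['cx']),int(q[1]/q[2]*f+c['cy'])); print(uv); cv2.circle(im,uv,5,col,-1)
cv2.imwrite('pics/w1.png',im)
E
```

```text
[ 490.35447408 -125.66680515  206.52228415] 25.0
(234, 232)
(317, 257)
```

View pics/w1.png

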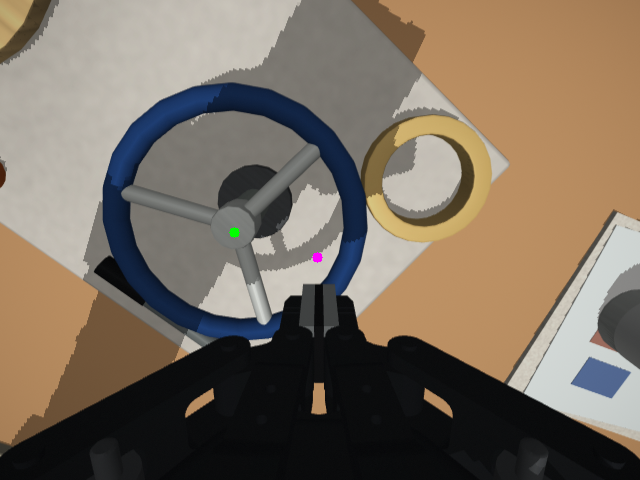

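The wrist view confirms the hub at (234,232). The tool axis, at (317,257), sits in the gap between the spokes ending at (316,152) and (263,320). I'll go in and descend.

Request:
play_rows --pt "1 0.7 -0.8 0 0" --pt "1 0.7 -0.8 2 0" --pt "1 0.7 -0.8 4 0" --pt "1 0.7 -0.8 6 0" --pt "1 0.7 -0.8 7.8 0" --pt "1 0.7 -0.8 7.8 0" --pt "1 0.7 -0.8 7.8 0"

```text
clock: 3.65
eef_pos: [494.2, -114.6, 129.0]
tool_rot: [3.141, -0.001, 0.42]
force: [-0.3, 0.2, -0.3]
width: 0.2
gripper_force: 0.0
```

```bash
python3 - <<'E'
from h import *
s=ctrl.read_state();p=s['eef_pos'];y=s['tool_rot'][2];print(p,y,s['force'])
hub=np.array([486.6,-76]);v=p[:2]-hub;a0=np.arctan2(v[1],v[0]);print(np.hypot(*v),np.degrees(a0))
M=np.array([[np.cos(y),np.sin(y)],[np.sin(y),-np.cos(y)]])
for a in range(-80,150,8):
    t=hub+41*np.array([np.cos(np.radians(a)),np.sin(np.radians(a))]); print(a,np.round(M@(t-p[:2])/10,2))
E
```

```text
[ 494.21509977 -114.61410158  129.01453332] 0.4197355264135181 [-0.34193172  0.20129485 -0.30152325]
39.357827500609126 -78.84383833623986
-80 [-0.12  0.14]
-72 [0.45 0.24]
-64 [1.02 0.26]
-56 [1.59 0.2 ]
-48 [2.14 0.06]
-40 [ 2.67 -0.15]
-32 [ 3.17 -0.44]
-24 [ 3.62 -0.79]
-16 [ 4.02 -1.2 ]
-8 [ 4.35 -1.66]
0 [ 4.62 -2.17]
8 [ 4.82 -2.7 ]
16 [ 4.94 -3.26]
24 [ 4.98 -3.83]
32 [ 4.94 -4.4 ]
40 [ 4.82 -4.96]
48 [ 4.63 -5.5 ]
56 [ 4.36 -6.01]
64 [ 4.02 -6.47]
72 [ 3.62 -6.88]
80 [ 3.17 -7.23]
88 [ 2.68 -7.52]
96 [ 2.15 -7.73]
104 [ 1.59 -7.87]
112 [ 1.02 -7.93]
120 [ 0.45 -7.91]
128 [-0.11 -7.82]
136 [-0.65 -7.64]
144 [-1.17 -7.39]
```

Request:
play_rows --pt "1 0.45 0.24 0 0" --pt "1 1.02 0.26 0 0" --pt "1 1.59 0.2 0 0" --pt "1 2.14 0.06 0 0" --pt "1 2.67 -0.15 0 0" --pt "1 3.17 -0.44 0 0" --pt "1 3.62 -0.79 0 0" --pt "1 4.02 -1.2 0 0" --pt "1 4.35 -1.66 0 0" --pt "1 4.62 -2.17 0 0"

```text
clock: 4.65
eef_pos: [526.6, -77.8, 128.2]
tool_rot: [3.14, 0.002, 0.418]
force: [-1.1, -5.2, -0.5]
width: -0.0
gripper_force: 2.2
```

```bash
python3 arrow.py pics/t2.png
```

```text
arrow -0.1152630929265411 dot 0.41708965876627613 wheel need deg 122.00626353669728 50.74242424242424 140.70554152637484
4.7 [526.9 -76.1 128.3] [3.141e+00 1.000e-03 4.200e-01] [ 0.1  0.2 -0. ] 0.020817294068339882
```

Request:
play_rows --pt "1 0.2 -0.53 0 0" --pt "1 0.32 -1.09 0 0" --pt "1 0.36 -1.66 0 0" --pt "1 0.32 -2.23 0 0" --pt "1 0.2 -2.79 0 0" --pt "1 0.01 -3.33 0 0" --pt "1 -0.26 -3.84 0 0" --pt "1 -0.6 -4.3 0 0" --pt "1 -1.0 -4.71 0 0" --pt "1 -1.45 -5.06 0 0"

```text
clock: 5.7
eef_pos: [495.4, -35.4, 128.8]
tool_rot: [3.14, -0.005, 0.42]
force: [4.9, -2.0, -1.3]
width: -0.1
gripper_force: 2.1
```

```bash
python3 arrow.py pics/t3.png
```

```text
arrow 0.24563761577150897 dot 0.41708965876627613 wheel need deg 39.29391380998276 55.19191919191919 139.63191638608305
5.75 [493.6 -35.  128.7] [ 3.141e+00 -2.000e-03  4.200e-01] [ 0.5 -0.8  0.1] -0.10926925934777248
```

Request:
play_rows --pt "1 -0.49 -0.29 0 0" --pt "1 -1.02 -0.5 0 0" --pt "1 -1.58 -0.64 0 0" --pt "1 -2.15 -0.7 0 0" --pt "1 -2.15 -0.7 0 0"

```text
clock: 6.25
eef_pos: [471.2, -37.3, 128.7]
tool_rot: [-3.141, -0.002, 0.42]
force: [3.2, 1.1, 1.4]
width: -0.2
gripper_force: 1.4
```

```bash
python3 arrow.py pics/t4.png
```

```text
arrow 0.40993192955568597 dot 0.41708965876627613 wheel need deg 1.6404306986572899 57.54545454545454 139.85072250280584
6.3 [471.2 -37.3 128.6] [-3.141e+00 -1.000e-03  4.200e-01] [3.1 1.5 1. ] -0.062345549930490185
```

Within about 1 mm by this measure, so I'll back off the spoke, lift clear and check.

Request:
play_rows --pt "1 0.57 0.06 0 0" --pt "1 0.7 0.1 0 0" --pt "1 0.7 0.1 -2 0" --pt "1 0.7 0.1 -5 0" --pt "1 0.7 0.1 -9 0" --pt "1 0.7 3 -13 0" --pt "1 0.7 7 -15 0" --pt "1 0.7 11 -15 0" --pt "1 0.7 14 -15 0" --pt "1 0.7 14 -15 0"

```text
clock: 7.3
eef_pos: [534.2, -168.3, 277.9]
tool_rot: [3.139, 0.002, 0.413]
force: [-0.5, 1.0, -0.6]
width: -0.0
gripper_force: 0.0
```

```bash
python3 arrow.py pics/t5.png; python3 - <<'E'
import cv2
im=cv2.imread('pics/t5.png')[160:300,160:320]; cv2.imwrite('pics/c5.png',cv2.resize(im,None,fx=4,fy=4,interpolation=cv2.INTER_CUBIC))
E
```

```text
arrow 0.4100052619549812 dot 0.41708965876627613 wheel need deg 1.6236241507325473 59.22727272727272 142.18903619528618
7.35 [ 533.4 -165.2  277.5] [-3.141e+00  2.000e-03  4.160e-01] [-0.5  1.1  0.4] 0.14213626645408609
```

View pics/c5.png

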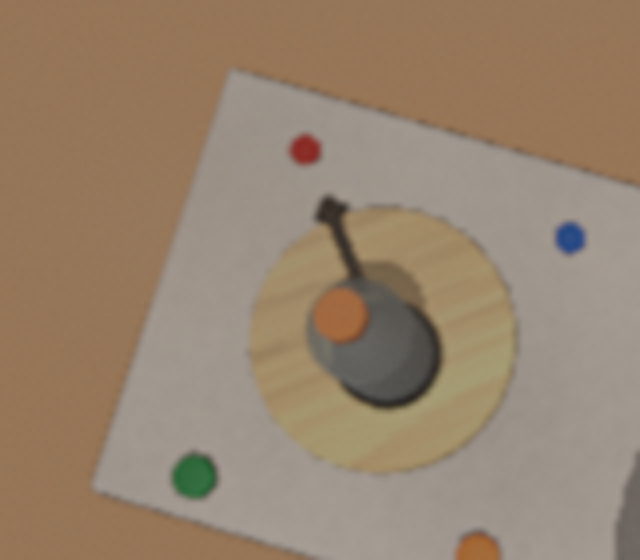

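The view shows the arrow running from (357,275) to (328,205) and on through the red dot at (305,150). The arm is clear of everything.

```bash
python3 -c "
from cell import ctrl
print(ctrl.finish_job())"
```

```text
the job is handed in; nothing more can be done
None
```

I cranked the blue wheel until the arrow pointed at the red dot, about 1 mm off by the top camera (9 mm allowed). I then let go, lifted the arm clear and handed the job in at about 7.4 s; no verdict came back.

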